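Stamp a carton on the sloping batch-code stand

ROBOT

A 7-joint arm with a two-finger parallel gripper is mounted at the origin on the work surface. World frame = base frame: x ahead of the robot, y to its left, z up, the work surface at z = 0. Lengths are in m, angles in rad, forces in N, time in s.
With the tool pointing down it reaches from about 0.4 to 0.875 m from the base axis. Payload 4.4 kg.
Tool frame: the origin (TCP) lies at the very end of the fingers, on their centre line; the grasp point (between the pads) lies 19 mm behind it (ctrl.grip_point_offset is the distance from the TCP to the grasp point, in m); z points along the fingers, y is the line along which they close (so a half turn about z gives the same grasp; the last joint's range is limited). The gripper opens to 85 mm and grips with 20 to 120 N. Pads are 22 mm wide; open, the fingers measure 114 mm over their backs; the gripper's body (76 mm by 85 mm) begins 54 mm behind the grasp point. The pads swing forward as they close: fully open they stand 13 mm farther back than shut.
Start: joints at [-1.277, 0.628, 0.038, 1.517, -0.027, 0.996, -0.02], TCP at [0.229, 0.608, 0.231] pointing down, gripper open.
Joint ranges: [-3.06, 3.06], [-0.37, 2.12], [-1.25, 1.32], [0.18, 2.47], [-1.1, 4.24], [0.23, 1.98], [-2.94, 2.94]. Speed limits (rad/s): [2.57, 2.57, 3.14, 3.14, 3.14, 3.14, 3.14].

INTERFACE

Orientations are given as a unit quaternion [x, y, z, w].
In Python, from bench import ctrl gives the robot as it stands.
- The arm moves only by the tool step_arm, never from a script. Its arguments are lists of equal length, an entry for each row: "translation": the shift along the tool's x, y, z in cm, a list of three; "spin": the turn about the tool's z in degrees. In form: {"translation": [[dx, dy, dz], ...], "spin": [spin, ...]}. A call has 1 to 8 rows; each row is the pose to reach, as a shift and turn from the pose commanded when the call began, along the tool's axes at that moment; what a row does not reach only later rows make up. A row lasts 1/8 s, in which the tool goes at most 62.5 mm and 10.7 degrees, less where a joint would pass 70% of its speed; a pose out of reach is approached as far as the arm can. A call with a gripper value outside its range is refused whole. "gripper" is the finger opening in cm, from 0 to 8.54, set as the call begins (left out, the last holds). The fingers move at their own pace and stop on an object; "grip_force" is the grip in N (left out, the last holds). Time passes only in rows, so rows that repeat a pose let the fingers close. It gives the time, the measured TCP pose, the force, the opening and the grip force at its end, in the units of the state.
- ctrl.observe(): the state, without advancing time (a new reading comes with each control period).
- ctrl.camera(name): name is "side" or "top"; returns (picture, depth): 400x640x3 uint8, red, green, blue; 400x640 float32, m along the optical axis (not along the pixel's ray), 0 where there is no reading.
- ctrl.camera_model(name): a dict with "camera_matrix" (3x3 intrinsics, pixels), "R" (3x3) and "t" (3): a world point X has camera coordinates R X + t. Camera axes: x right, y down, z forward; pixel columns grow to the right and rows downward; lengths in m; the calibration is good to about 2 mm. A picture is of the moment at which its call begins. camera_model takes no time and is no camera call.
- ctrl.job_done(): hands the job in; it is judged then, once.
The state is a dict: "time": time; "qpos": joint angles; "qd": joint speeds; "joint_efforts": joint torques, N m; "ee_pos": TCP position; "orientation": TCP orientation; "wrist_force": force on the tool from outside, world axes, zero at the start; "ft_torque": the same for the moment, N m; "width": finger opening in m; "grasp_force": force on a finger pad.
Only numpy, scipy, OpenCV 4.12 (cv2) and the standard library are available. Lean on these libraries where they do the work, as an engineer would, in place of code of your own. Each camera call takes 0.05 s, during which the arm holds its last target. There are 200 camera calls.

TASK

Slide the carton carriage by its orange handle fully home, towards the robot, against its end stop, so that the carton lies under the stamp. Then press the red spring plunger down to its stop, keep it there for about a second, and let it rise again, leaving the carriage home. Do not disturb the bottle, the tube or the tape dispenser.

Things in the scene. Friction and masses are not known exactly. Their poses are not given: they have to be found in the camera images.
- stand: Fixed white stamp stand, base x -98 to +108, y -75 to +195 mm. Origin on the table; x towards the stand's back, z up. Its bed slopes 35 degrees, rising towards +x; the bed's top face passes 80 mm above the origin (point B). Uphill is (cos35, 0, sin35), the bed's normal (-sin35, 0, cos35). Place and yaw vary; its open side (-x) faces roughly the robot's left, its +y end points away from the robot.
- carriage (a joint): Carriage position along its channel, m: 0 farthest from home, grows along the stand's -y, 0.070 fully home at the end stop; begins at 0 to 0.03. About 2 N friction; stays where left. Fixed on it is a white carton with a green band, 44 x 100 x 22 mm, top 29 mm above the bed. Guide rails 9 mm high along the channel, inner faces 31 mm from its centre line.
- handle_top (a point): Centre of the top of the orange handle block: 14 mm along the channel, 30 mm across, 34 mm tall on the 7 mm high carriage plate (top 41 mm above the bed). Axes: x uphill, -y along the channel towards home, z the bed's normal. The carton's near end is 34 mm from it in -y; the plate ends 18 mm from it in +y.
- frame_top (a point): Top of the blue C-frame, on the plunger's axis, 74 mm from bed point B along the normal. The frame is 36 mm wide in y and reaches over the bed from the uphill side. Axes as stand.
- lamp_edge (a point): Middle of the lower front edge of the lamp bar fixed over the stand. The bar is 110 mm long in y, 50 mm deep in +x from this edge, 19 mm thick. It leaves no room for a gripper pointing straight down on the plunger: come in along the bed's normal, from the stand's open side. Axes as stand.
- plunger (a joint): Depth of the spring plunger in m: 0 up, 0.018 down at its stop. The spring takes about 4 N to start and 11 N at the stop; it rises by itself when let go.
- head_top (a point): Centre of the flat top of the red round plunger head (36 mm across the head, 26 mm across the flat, 14 mm thick), 110 mm from the bed along its normal when up, leaning 35 degrees towards the open side. Axes as for handle_top; it is pressed along -z.
- bottle: White plastic bottle with a blue cap, 60 mm across, 130 mm high, behind the stand; origin at the centre of its underside, z up. Leave alone.
- tube: Upright yellow tube with a black cap, 34 mm across, 113 mm high, behind the stand; origin at the centre of its underside, z up. Leave alone.
- tape: Blue tape dispenser with a white roll, 80 x 50 x 64 mm high, on the stand's open side; origin at the centre of its underside, z up. Leave alone.

How it is judged:
On the way, in this order (a step that is already met when the one before it is completed fails the run):
1. the carriage is home: within 5 mm of its end stop, for 0.2 s, the plunger up (value of joint carriage above 0.065 m and value of joint plunger below 0.004 m), for 0.2 s.
2. the plunger is held down, within 2 mm of its stop, for 0.6 s, with the carriage home (value of joint carriage above 0.065 m and value of joint plunger above 0.016 m), for 0.6 s.
At the end, for the whole second after the job is handed in: The carriage is within 5 mm of its end stop and the plunger has risen to within 3 mm of its top (value of joint carriage above 0.065 m and value of joint plunger below 0.003 m); the robot touches nothing.
It fails at once if the white bottle is shifted by more than 30 mm or knocked over (distance of bottle from where it was at the start of the episode above 0.03 m or angle between bottle's own z axis and vertical above 0.5 rad).
It fails at once if the yellow tube is shifted by more than 30 mm or knocked over (distance of tube from where it was at the start of the episode above 0.03 m or angle between tube's own z axis and vertical above 0.5 rad).
It fails at once if the tape dispenser is shifted by more than 30 mm or knocked over (distance of tape from where it was at the start of the episode above 0.03 m or angle between tape's own z axis and vertical above 0.5 rad).
It also fails if it takes over 45 s, if anything falls off the work surface, if the arm or the gripper's body presses on something with over 40 N, if the wrist force passes 120 N, or if a joint passes its speed limit or range.

## Working session

There is one attempt and no reset: what is moved stays moved. The work goes in short steps, Python scripts to look and compute and a tool call to move; the robot and the scene stay as the last step left them, time stands still between calls to the robot, and variables do not carry over. Pictures are saved under pics/ and viewed, at most 10 in all, crops included, and the job is handed in when it is done.

Besides the shell and the picture viewer there is one more tool, called after "Request:" by a JSON object that holds its "method" and its "body", one argument or row to a line. step_arm: Moves the arm, as the interface text tells. Its arguments: {"type":"object","properties":{"translation":{"type":"array","items":{"type":"array","items":{"type":"number"}}},"spin":{"type":"array","items":{"type":"number"}},"gripper":{"type":"number"},"grip_force":{"type":"number"}},"required":["translation","spin"]}

```bash
mkdir -p pics; python3 - <<'E'
from bench import ctrl
import cv2,numpy as np
for n in("side","top"):
    p,d=ctrl.camera(n); cv2.imwrite(f"pics/{n}0.png",p[:,:,::-1]); np.savez(f"{n}0.npz",p=p,d=d)
    m=ctrl.camera_model(n); R=np.array(m["R"]);print(n,-R.T@np.array(m["t"]),R[2])
o=ctrl.observe();print(o)
E
```

```text
side [0.13685086 0.31390345 0.65137167] [ 0.52897339 -0.55173167 -0.64480952]
top [ 0.46467376 -0.0986487   1.05513052] [ 0.07460189  0.00851254 -0.99717706]
{'time': 0.1, 'qpos': array([-1.27675024,  0.62925187,  0.03844294,  1.51825523, -0.0270254 ,
        0.99633896, -0.02001047]), 'qd': array([ 0.00044531, -0.00181049,  0.00079105, -0.00111443,  0.00013663,
       -0.00108222, -0.00206169]), 'joint_efforts': array([ 3.60437465e-03, -5.64524102e+01,  1.23091601e+00, -1.93972957e+01,
        1.13549799e-02,  5.39598244e-03, -6.29246799e-06]), 'ee_pos': array([0.22864834, 0.60785136, 0.23048625]), 'orientation': array([ 1.78964876e-01,  9.83855081e-01, -8.53512738e-04, -1.57716634e-04]), 'wrist_force': array([-0.65707631, -0.13570401, -0.30952115]), 'ft_torque': array([-0.04945874,  0.01207081,  0.01635246]), 'grasp_force': 0.0, 'width': 0.08534769710716064}
```

View pics/side0.png

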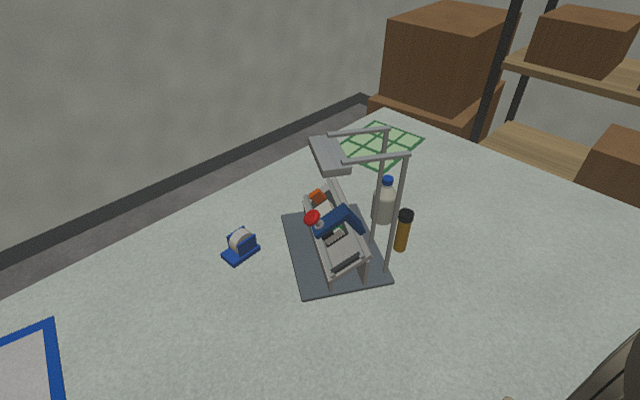

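View pics/top0.png

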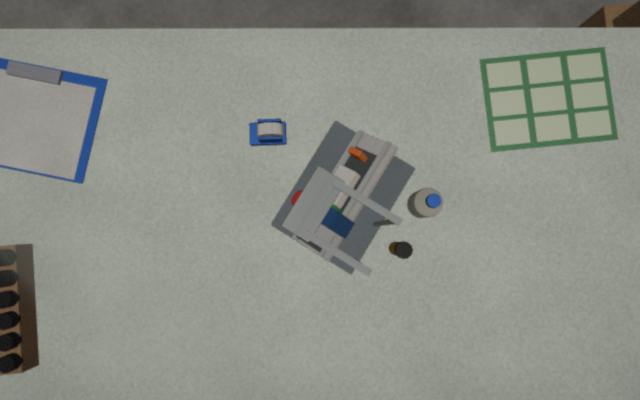

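The top view shows the stand base with corners at about (337,122), (414,167), (353,273) and (272,225). The handle is at (358,154) and the red head at (297,199), partly under the lamp bar. The tape is at (268,132), the bottle at (428,202) and the tube at (402,249). In the side view the head is at (312,217) and the handle at (316,197).

```bash
cat > h.py <<'E'
import numpy as np,cv2
from bench import ctrl
def cloud(n,p,d):
    m=ctrl.camera_model(n);K=np.array(m["camera_matrix"]);R=np.array(m["R"]);t=np.array(m["t"])
    v,u=np.mgrid[:400,:640]
    c=np.stack([(u-K[0,2])/K[0,0]*d,(v-K[1,2])/K[1,1]*d,d],-1)
    return (c-t)@R
def proj(n,X):
    m=ctrl.camera_model(n);c=np.atleast_2d(X)@np.array(m["R"]).T+np.array(m["t"])
    q=c@np.array(m["camera_matrix"]).T;return (q[:,:2]/q[:,2:]).round(1)
E
python3 - <<'E'
from h import *
for n in("top","side"):
    z=np.load(n+"0.npz");p,d=z["p"],z["d"];W=cloud(n,p,d);h=cv2.cvtColor(p,cv2.COLOR_RGB2HSV)
    ok=d>0
    if n=="top":
        for c in [(337,122),(414,167),(353,273),(272,225)]:print("corner",W[c[1],c[0]].round(4), W[(c[1]*9+200)//10,(c[0]*9+343)//10].round(4))
    H,S,V=h[...,0],h[...,1],h[...,2]
    v,u=np.mgrid[:400,:640];win=(u>215)&(u<450)&(v>110)&(v<310)
    for nm,mk in dict(red=((H<4)|(H>174))&(S>170)&(V>80),orange=(H>=5)&(H<=14)&(S>150)&(V>70),blue=(H>100)&(H<120)&(S>140),green=(H>40)&(H<85)&(S>120)).items():
        mk=mk&ok&win;k,l,s,c=cv2.connectedComponentsWithStats(mk.astype(np.uint8))
        for i in range(1,k):
            if s[i,4]>15:
                P=W[l==i];print(n,nm,s[i],c[i].round(1),"med",np.median(P,0).round(4),"min",P.min(0).round(3),"max",P.max(0).round(3))
    if n=="top":
        g=win&ok&(W[...,2]<.03)&(V<125)&(S>15)
        k,l,s,c=cv2.connectedComponentsWithStats(((W[...,2]>.003)&(W[...,2]<.03)&win).astype(np.uint8))
        i=1+s[1:,4].argmax();P=W[l==i];print("base",s[i],np.median(P,0));print(cv2.minAreaRect((P[:,:2]*1000).astype(np.float32)),cv2.boxPoints(cv2.minAreaRect((P[:,:2]*1000).astype(np.float32))))
E
```

```text
corner [ 0.7064 -0.1336  0.0096] [ 0.6909 -0.1336  0.0094]
corner [ 6.083e-01 -3.030e-01  1.000e-04] [ 0.5999 -0.283   0.0135]
corner [ 0.3771 -0.1682  0.0009] [ 0.4156 -0.1457  0.3198]
corner [0.4802 0.0072 0.0094] [ 0.4868 -0.0078  0.0088]
top red [293 191   8  13  42] [295.7 196.5] med [ 0.5307 -0.0517  0.1666] min [ 0.518 -0.06   0.162] max [ 0.541 -0.047  0.17 ]
top orange [349 147  18  15 149] [357.8 154. ] med [ 0.6185 -0.171   0.1123] min [ 0.606 -0.189  0.068] max [ 0.638 -0.154  0.125]
top blue [258 119  22   3  41] [268.8 120.1] med [0.6997 0.0132 0.0563] min [ 0.697 -0.01   0.052] max [0.703 0.034 0.06 ]
top blue [250 122  36  23 361] [264.5 137. ] med [0.6623 0.0268 0.018 ] min [ 0.656 -0.02   0.011] max [0.705 0.057 0.06 ]
top blue [427 194  14  13 138] [433.2 200.2] med [ 0.5269 -0.3133  0.1305] min [ 0.515 -0.327  0.126] max [ 0.539 -0.301  0.134]
top blue [323 208  30  29 452] [337.4 222.3] med [ 0.4834 -0.1287  0.1606] min [ 0.458 -0.159  0.119] max [ 0.509 -0.102  0.179]
top green [332 205   8   6  22] [335.4 207.8] med [ 0.5123 -0.1261  0.1122] min [ 0.509 -0.134 
[... 642 characters left out ...]
0.1299] min [ 0.51  -0.326  0.117] max [ 0.536 -0.3    0.133]
side blue [320 203  29  20 146] [336.2 213.1] med [ 0.4967 -0.1019  0.1637] min [ 0.472 -0.125  0.145] max [ 0.524 -0.084  0.179]
side blue [312 219  20  19  81] [321.  227.6] med [ 0.5054 -0.0675  0.1407] min [ 0.49  -0.087  0.124] max [ 0.529 -0.053  0.154]
side blue [237 234  18  13  45] [246.  239.6] med [0.6588 0.0116 0.0553] min [ 0.656 -0.01   0.048] max [0.661 0.035 0.058]
side blue [221 244  39  23 261] [234.8 255.5] med [0.6678 0.0455 0.0158] min [ 0.652 -0.017  0.004] max [0.7   0.061 0.024]
side green [333 225  10   5  17] [338.3 227.2] med [ 0.5035 -0.1181  0.1116] min [ 0.486 -0.132  0.102] max [ 0.509 -0.087  0.145]
```

```bash
cat > fit.py <<'E'
from h import *
from scipy.optimize import least_squares
c,s=np.cos(np.radians(35)),np.sin(np.radians(35))
def T(x,P):
    a=x[2];X=np.array([np.sin(a),-np.cos(a),0]);Y=np.array([np.cos(a),np.sin(a),0]);P=np.atleast_2d(P)
    return np.array([x[0],x[1],0])+P[:,:1]*X+P[:,1:2]*Y+P[:,2:]*[0,0,1]
def bed(u,y,n):  # uphill, y, normal
    return np.stack(np.broadcast_arrays(u*c-n*s,y,.08+u*s+n*c),-1)
t=np.linspace(0,2*np.pi,40)
head=np.vstack([bed(.018*np.cos(t),.018*np.sin(t),n) for n in(.1,.097)]+[bed(.013*np.cos(t),.013*np.sin(t),.11)])
def handle(q):
    return np.array([bed(a*.015,.154-q+b*.007,n) for a in(-1,1) for b in(-1,1) for n in(.041,.007)])
E
python3 - <<'E'
from fit import *
def bb(p):return np.r_[p.min(0),p.max(0)]
def res(x):
    r=[]
    B=np.array([[-.098,.195,.0095],[-.098,-.075,.0095],[.108,.195,.0095]])
    r+=list((proj("top",T(x,B))-[[337,121.5],[271.5,225],[414,167]]).ravel())
    b=bb(proj("side",T(x,head)));r+=list((b-[304,210,318.5,224.5])[[0,1,2]])
    ht=proj("top",T(x,handle(x[3])));b=bb(ht);r+=list(b-[348.5,146.5,366.5,161.5])
    b=bb(proj("side",T(x,handle(x[3]))));r+=list((b-[308.5,188.5,325.5,203.5])[:3])
    return np.array(r)
f=least_squares(res,[.54,-.11,-.56,.01],loss="soft_l1");x=f.x;np.save("x.npy",x)
print(x,np.degrees(x[2]));print(res(x).round(1))
print("head",T(x,bed(0,0,.11)),"handle",T(x,bed(0,.154-x[3],.041)))
a=x[2];M=np.array([[np.sin(a),-np.cos(a),0],[np.cos(a),np.sin(a),0],[0,0,1]])
z=np.load("top0.npz");W=cloud("top",z["p"],z["d"]);v,u=np.mgrid[:400,:640]
m=(W[...,2]>.2)&(u>240)&(u<420)&(v>150)&(v<290)
L=(W[m]-[x[0],x[1],0])@M.T
for y in range(-80,81,10):
    k=abs(L[:,1]*1000-y)<5
    if k.sum():print(y,"x",np.percentile(L[k,0],[1,50,99]).round(3),"z",np.percentile(L[k,2],[1,50,99]).round(3))
out=[]
for n in("side","top"):
    p=np.load(n+"0.npz")["p"][:,:,::-1].copy();p=cv2.resize(p[110:310,220:440],None,fx=2.6,fy=2.6)[:, :390+180]
    P=np.vstack([head,handle(x[3]),np.array([[-.098,.195,.0095],[-.098,-.075,.0095],[.108,.195,.0095],[.108,-.075,.0095]])])
    for q in proj(n,T(x,P)):cv2.circle(p,tuple(int(i) for i in ((q-[219.5,109.5])*2.6)),1,(255,255,0),-1)
    out.append(p[:,:395])
cv2.imwrite("pics/ov.png",np.hstack(out))
E
```

```text
[ 0.54 -0.11 -0.56  0.01] -32.0856365273261
[ -1.4 -22.2  -1.9 -22.3   1.6 -18.5 -16.3 -11.7 -14.5  -0.4 -25.8   3.5
 -22.3 -14.3 -12.  -12.4]
head [[ 0.57351435 -0.05654379  0.17010672]] handle [[ 0.67449645 -0.16656622  0.11358523]]
-80 x [-0.027  0.044  0.124] z [0.311 0.318 0.322]
-70 x [-0.027  0.009  0.03 ] z [0.31  0.314 1.055]
-60 x [-0.028 -0.003  0.021] z [0.31  0.313 0.316]
-50 x [-0.028 -0.004  0.021] z [0.31  0.313 0.316]
-40 x [-0.028 -0.003  0.021] z [0.309 0.313 0.316]
-30 x [-0.028 -0.003  0.021] z [0.309 0.313 0.316]
-20 x [-0.028 -0.004  0.021] z [0.311 0.313 0.316]
-10 x [-0.028 -0.004  0.021] z [0.31  0.313 0.316]
0 x [-0.027  0.029  0.122] z [0.219 0.317 0.322]
10 x [-0.028  0.046  0.123] z [0.241 0.318 0.322]
20 x [-0.021  0.001  0.019] z [0.308 0.311 0.312]
```

View pics/ov.png

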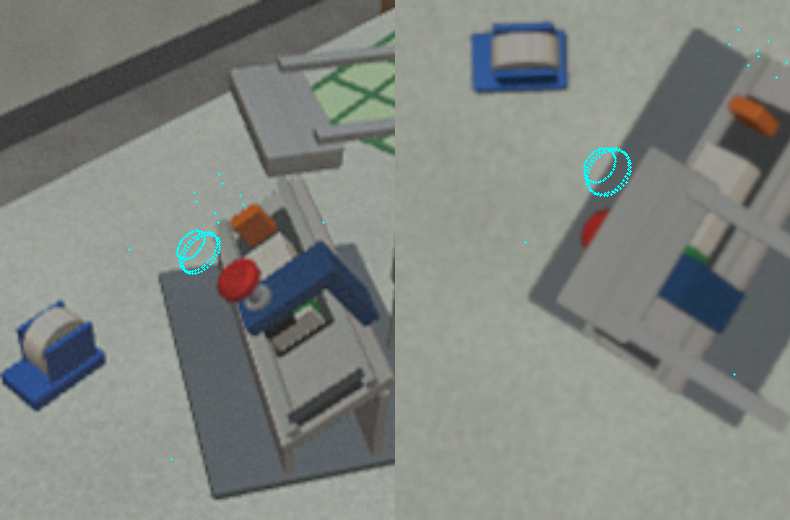

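The overlay (cyan) sits about 20 px away from the stand. The fit never moved, because proj rounds its output and that zeroes the gradients. I'll remove the rounding and refit.

```bash
sed -i 's/.round(1)$//' h.py; cat > run.py <<'E'
from fit import *
def bb(p):return np.r_[p.min(0),p.max(0)]
def res(x):
    r=[]
    B=np.array([[-.098,.195,.0095],[-.098,-.075,.0095],[.108,.195,.0095]])
    r+=list((proj("top",T(x,B))-[[337,121.5],[271.5,225],[414,167]]).ravel())
    b=bb(proj("side",T(x,head)));r+=list((b-[303.5,209.5,318.5,224.5])[[0,1,2]])
    ht=proj("top",T(x,handle(x[3])));b=bb(ht);r+=list(b-[348.5,146.5,366.5,161.5])
    b=bb(proj("side",T(x,handle(x[3]))));r+=list((b-[308.5,188.5,325.5,203.5])[:3])
    return np.array(r)
f=least_squares(res,[.5,-.11,-.56,.01],loss="soft_l1");x=f.x;np.save("x.npy",x)
print(x,np.degrees(x[2]));print(res(x).round(1))
print("head",T(x,bed(0,0,.11)),"handle",T(x,bed(0,.154-x[3],.041)))
a=x[2];M=np.array([[np.sin(a),-np.cos(a),0],[np.cos(a),np.sin(a),0],[0,0,1]])
z=np.load("top0.npz");W=cloud("top",z["p"],z["d"]);v,u=np.mgrid[:400,:640]
m=(W[...,2]>.2)&(u>240)&(u<420)&(v>150)&(v<290)
L=(W[m]-[x[0],x[1],0])@M.T
for y in range(-80,81,10):
    k=abs(L[:,1]*1000-y)<5
    if k.sum():print(y,"x",np.percentile(L[k,0],[1,50,99]).round(3),"z",np.percentile(L[k,2],[1,50,99]).round(3))
for k,n in((3,"tape"),):
    pass
print("tape stand xy",((np.array([[.656,.06,0],[.705,-.02,0],[.656,-.02,0]])-[x[0],x[1],0])@M.T).round(3))
out=[]
for n in("side","top"):
    p=np.load(n+"0.npz")["p"][:,:,::-1].copy();p=cv2.resize(p[110:310,220:440],None,fx=2.6,fy=2.6)
    P=np.vstack([head,handle(x[3]),np.array([[-.098,.195,.0095],[-.098,-.075,.0095],[.108,.195,.0095],[.108,-.075,.0095]])])
    for q in proj(n,T(x,P)):cv2.circle(p,tuple(int(i) for i in ((q-[219.5,109.5])*2.6)),1,(255,255,0),-1)
    out.append(p[:,:395] if n=="side" else p[:,100:500])
cv2.imwrite("pics/ov2.png",np.hstack(out))
E
python3 run.py
```

```text
[ 0.49440294 -0.11078973 -0.54107001  0.01709836] -31.00102806538483
[-2.9 -2.  -1.6 -0.2  1.2  0.5  0.1 -0.5  2.1 -3.1 -0.6  1.1  2.5 -1.6
 -2.   1. ]
head [[ 0.52689942 -0.05670871  0.17010672]] handle [[ 0.62386161 -0.16114392  0.11358523]]
-60 x [-0.043 -0.027 -0.011] z [0.309 0.311 0.312]
-50 x [-0.052  0.014  0.099] z [0.311 0.318 0.322]
-40 x [-0.053 -0.     0.097] z [0.311 0.318 0.322]
-30 x [-0.053 -0.017  0.005] z [0.31  0.314 1.055]
-20 x [-0.053 -0.028 -0.004] z [0.31  0.313 0.316]
-10 x [-0.053 -0.028 -0.004] z [0.309 0.313 0.316]
0 x [-0.053 -0.028 -0.004] z [0.31  0.313 0.316]
10 x [-0.053 -0.028 -0.004] z [0.309 0.313 0.316]
20 x [-0.052 -0.028 -0.004] z [0.31  0.313 0.316]
30 x [-0.052 -0.028 -0.004] z [0.31  0.313 0.316]
40 x [-0.052  0.023  0.099] z [0.216 0.318 0.322]
50 x [-0.052  0.005  0.099] z [0.31  0.318 0.321]
tape stand xy [[-0.23   0.051  0.   ]
 [-0.186  0.134  0.   ]
 [-0.161  0.092  0.   ]]
```

View pics/ov2.png

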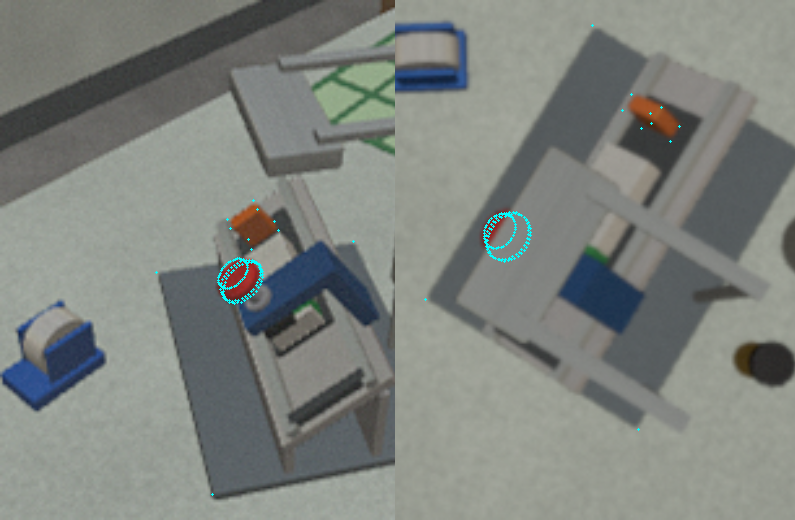

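The overlay now matches to within a few mm. The stand origin is about (0.494, -0.111) with yaw -31°, and the carriage is at about 17 mm. The lamp's front edge is at stand x = -53 mm and z ≈ 0.294.

The tool stays vertical, so I'll use the fingers wide open:
- **Carriage:** one finger, with the closing axis along stand y, pushes the handle. That keeps the body well clear of the lamp.
- **Plunger:** after a 90° turn, one finger reaches under the lamp edge to press the head.

Request:
{"method": "step_arm", "body": {
  "translation": [
    [-4,-2.5,-0.5],
    [-8,-5,-1],
    [-12,-7.5,-1.5],
    [-16.5,-10,-2],
    [-20.5,-12.5,-2.5],
    [-24.5,-15,-3],
    [-28.5,-17.5,-3.5],
    [-32.5,-20,-3.5]
  ],
  "spin": [6,12,18,25,31,37,44,50],
  "gripper": 8.54
}}

```text
time: 1.1
ee_pos: [0.4634, 0.3056, 0.2665]
orientation: [0.579, 0.815, 0.0, 0.0]
wrist_force: [1.0, 0.2, -0.3]
width: 0.0853
grasp_force: 0.0
```

```bash
cat > go.py <<'E'
import sys
from fit import *
from scipy.spatial.transform import Rotation as Ro
# usage: go.py frame x y z [tool-y angle in stand: 90=along stand y ...] ; prints tool-axis cm
x=np.load("x.npy");o=ctrl.observe();R=Ro.from_quat(o["orientation"]).as_matrix();p=o["ee_pos"]
a=x[2];M=np.array([[np.sin(a),-np.cos(a),0],[np.cos(a),np.sin(a),0],[0,0,1]])
print("stand now",(M@(p-[x[0],x[1],0])*1000).round(1),"t",round(o["time"],2),"F stand",(M@o["wrist_force"]).round(1),"ty",np.degrees(np.arctan2(R[1,1],R[0,1])).round(1),"q",o["qpos"].round(2))
v=np.array(list(map(float,sys.argv[2:5])))
g=T(x,v)[0] if sys.argv[1]=="s" else v
print("cm",(R.T@(g-p)*100).round(2),"world",g.round(3))
if len(sys.argv)>5:
    w=float(sys.argv[5]);print("spin",((np.degrees(np.arctan2(R[1,1],R[0,1]))-w+180)%360-180).round(1))
E
python3 go.py w .70 0 .30 -31;python3 go.py s -.014 .213 .28 -31
```

```text
stand now [-340.9 -241.   266.5] t 1.1 F stand [-0.7  0.8 -0.3] ty 19.2 q [-0.84  0.47  0.3   1.75 -0.17  0.95 -0.13]
cm [-36.64  12.3   -3.35] world [0.7 0.  0.3]
spin 50.2
stand now [-340.9 -241.   266.5] t 1.1 F stand [-0.7  0.8 -0.3] ty 19.2 q [-0.84  0.47  0.3   1.75 -0.17  0.95 -0.13]
cm [-55.81   3.96  -1.36] world [ 0.684 -0.208  0.28 ]
spin 50.2
```

Request:
{"method": "step_arm", "body": {
  "translation": [
    [-5,1.8,-1],
    [-10,3.5,-1.5],
    [-15,5.2,-2],
    [-20,7,-2.5],
    [-25,8.7,-3],
    [-30,10.5,-3],
    [-35,12,-3],
    [-38.5,12.3,-3]
  ],
  "spin": [6,12,18,25,31,37,44,50]
}}

```text
time: 2.1
ee_pos: [0.7072, -0.0181, 0.2953]
orientation: [0.87, 0.493, -0.001, 0.0]
wrist_force: [1.1, 0.2, -0.0]
width: 0.0855
grasp_force: 0.0
```

```bash
python3 go.py s -.014 .213 .22 -31
```

```text
stand now [-189.1  134.7  295.3] t 2.1 F stand [-0.7  0.8 -0. ] ty -30.9 q [-0.28  0.72  0.54  1.25 -0.36  1.26 -0.28]
cm [-17.51   7.8    7.55] world [ 0.684 -0.208  0.22 ]
spin 0.1
```

Request:
{"method": "step_arm", "body": {
  "translation": [
    [-4,3,1],
    [-8.5,5.5,2.5],
    [-13,7.8,5],
    [-17.5,7.8,7.5],
    [-17.5,7.8,7.5]
  ],
  "spin": [0,0,0,0,0]
}}

```text
time: 2.72
ee_pos: [0.6798, -0.2113, 0.2185]
orientation: [0.871, 0.492, -0.003, -0.001]
wrist_force: [0.3, 0.4, -0.2]
width: 0.0855
grasp_force: 0.0
```

```bash
python3 - <<'E'
from fit import *
out=[]
for n in("side","top"):
    p,d=ctrl.camera(n);out.append(p[60:360,170:500,::-1])
cv2.imwrite("pics/a.png",cv2.resize(np.hstack(out),None,fx=1.2,fy=1.2))
E
python3 go.py s -.014 .213 .10 -31
```

```text
stand now [-16.2 211.6 220.7] t 2.83 F stand [-0.4 -0.5  0.1] ty -30.7 q [ 0.    0.79  0.5   1.33 -0.38  1.12  0.01]
cm [-0.23  0.15 12.07] world [ 0.684 -0.208  0.1  ]
spin 0.3
```

View pics/a.png

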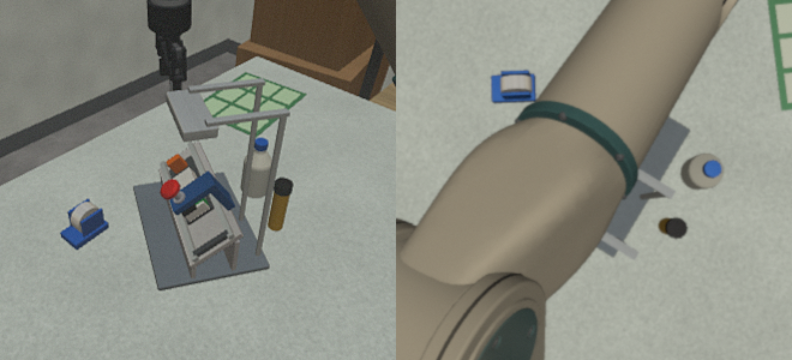

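The side view shows the gripper above and beyond the handle, with the arm passing well above the lamp. The descent is clear.

Request:
{"method": "step_arm", "body": {
  "translation": [
    [-0.2,0.3,3],
    [-0.2,0.3,6],
    [-0.2,0.3,9],
    [-0.2,0.3,11],
    [-0.2,0.3,12],
    [-0.2,0.3,13],
    [-0.2,0.3,13]
  ],
  "spin": [0,0,0,0,0,0,0]
}}

```text
time: 3.7
ee_pos: [0.6859, -0.209, 0.0911]
orientation: [0.869, 0.495, -0.0, -0.0]
wrist_force: [-0.8, -0.1, -0.3]
width: 0.0854
grasp_force: 0.0
```

```bash
python3 go.py s -.014 .148 .088 -31; python3 - <<'E'
from fit import *
p,d=ctrl.camera("side");cv2.imwrite("pics/b.png",cv2.resize(p[90:240,240:440,::-1],None,fx=3,fy=3))
E
```

```text
stand now [-14.5 214.7  91.1] t 3.7 F stand [ 0.5 -0.7 -0.3] ty -30.6 q [ 0.03  0.92  0.44  1.42 -0.45  0.9   0.07]
cm [-0.   -6.67  0.31] world [ 0.628 -0.175  0.088]
spin 0.4
```

View pics/b.png

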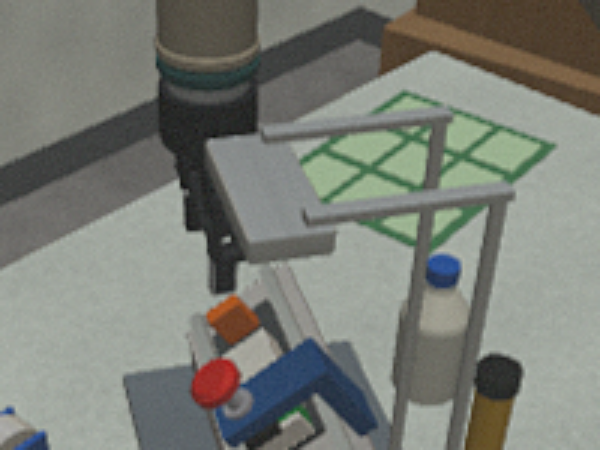

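The fingertip is at crop (222,290) and the handle's top edge at (230,298). I'll check the tip height by projection.

```bash
python3 - <<'E'
from fit import *
x=np.load("x.npy")
for z in(.091,.104,.117):
  for y in (.158,.170):
    print(z,y,(proj("side",T(x,[[-.0145+dx,y,z] for dx in(-.011,.011)]))-[240,90])*3)
print((proj("side",T(x,handle(x[3])))-[240,90])*3)
E
```

```text
0.091 0.158 [[209.6474639  312.5907351 ]
 [236.23122382 308.61478391]]
0.091 0.17 [[206.30074414 303.59389879]
 [232.64201954 299.70027073]]
0.104 0.158 [[209.53096947 299.820276  ]
 [236.36505768 295.87009595]]
0.104 0.17 [[206.15411314 290.86538932]
 [232.74114973 286.99783977]]
0.117 0.158 [[209.41225429 286.80637134]
 [236.50143011 282.88366604]]
0.117 0.17 [[206.00471474 277.89665173]
 [232.84214157 274.05685727]]
[[204.75138842 322.48124618]
 [229.06852013 346.06313245]
 [200.76929341 311.50422587]
 [224.90348731 335.08224954]
 [235.71794097 300.40545788]
 [259.43608408 324.70116019]
 [231.33940742 289.61292902]
 [254.89002789 313.89193301]]
```

Request:
{"method": "step_arm", "body": {
  "translation": [
    [0,0,0.5],
    [0,-1,0.5],
    [0,-2,0.5],
    [0,-3,0.5],
    [0,-4,0.5],
    [0,-5,0.5],
    [0,-5.7,0.5],
    [0,-5.7,0.5]
  ],
  "spin": [0,0,0,0,0,0,0,0]
}}

```text
time: 4.75
ee_pos: [0.6359, -0.1794, 0.0863]
orientation: [0.869, 0.496, -0.0, -0.001]
wrist_force: [0.2, 1.0, -0.6]
width: 0.0849
grasp_force: 0.0
```

```bash
python3 go.py s -.014 .148 .086 -31
```

```text
stand now [-14.1 156.6  86.3] t 4.75 F stand [-1.  -0.3 -0.6] ty -30.6 q [-0.01  0.86  0.43  1.61 -0.46  0.78  0.09]
cm [-0.   -0.86  0.04] world [ 0.628 -0.175  0.086]
spin 0.4
```

Request:
{"method": "step_arm", "body": {
  "translation": [
    [0,-0.4,0],
    [0,-0.8,0],
    [0,-1.0,0],
    [0,-1.0,0]
  ],
  "spin": [0,0,0,0]
}}

```text
time: 5.25
ee_pos: [0.6281, -0.1749, 0.0863]
orientation: [0.869, 0.495, -0.0, -0.0]
wrist_force: [1.3, -0.6, 1.0]
width: 0.0855
grasp_force: 0.6
```

```bash
python3 go.py s -.014 .148 .086 -31; python3 - <<'E'
from fit import *
x=np.load("x.npy");p,d=ctrl.camera("side");W=cloud("side",p,d)
h=cv2.cvtColor(p,cv2.COLOR_RGB2HSV);v,u=np.mgrid[:400,:640]
mk=(h[...,0]>=5)&(h[...,0]<=14)&(h[...,1]>150)&(h[...,2]>70)&(u>280)&(u<360)&(v>170)&(v<240)
print(mk.sum(),u[mk].mean(),v[mk].mean(),np.median(W[mk],0))
for q in (.017,.05,.06,.07):print(q,proj("side",T(x,handle(q))).mean(0),proj("side",T(x,bed(0,.154-q,.041))))
cv2.imwrite("pics/c.png",cv2.resize(p[150:270,260:400,::-1],None,fx=4,fy=4))
E
```

```text
stand now [-13.9 147.6  86.3] t 5.25 F stand [-0.2  1.4  1. ] ty -30.6 q [-0.01  0.85  0.43  1.64 -0.46  0.76  0.09]
cm [0.01 0.04 0.03] world [ 0.628 -0.175  0.086]
spin 0.4
115 322.37391304347824 208.83478260869566 [ 0.56768188 -0.13800695  0.11126121]
0.017 [316.69317816 195.96376166] [[312.68264443 191.97706502]]
0.05 [320.14190909 204.76345064] [[316.0603174  200.77540924]]
0.06 [321.2261764  207.53004426] [[317.12273954 203.54286356]]
0.07 [322.32952547 210.34532957] [[318.20410211 206.35965492]]
```

View pics/c.png

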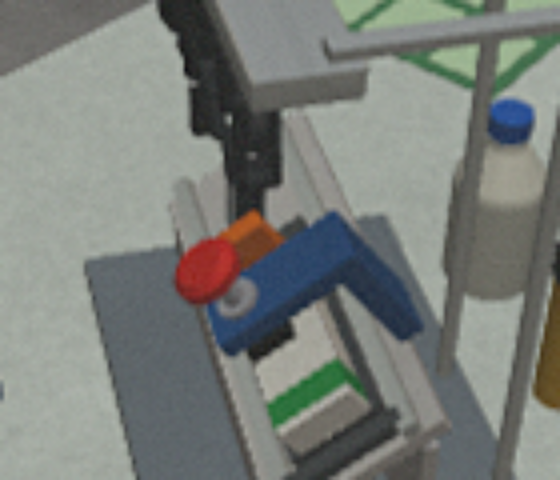

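The carriage has moved and the green-banded carton is close to the dark end stop at crop (340,445). I'll keep pushing gently until it reaches the stop.

Request:
{"method": "step_arm", "body": {
  "translation": [
    [0,-0.2,0],
    [0,-0.3,0],
    [0,-0.4,0],
    [0,-0.4,0]
  ],
  "spin": [0,0,0,0]
}}

```text
time: 5.8
ee_pos: [0.6275, -0.1746, 0.0868]
orientation: [0.869, 0.495, 0.002, 0.003]
wrist_force: [7.0, -3.4, -2.7]
width: 0.0848
grasp_force: 3.8
```

```bash
python3 go.py s -.014 .138 .086 -31
```

```text
stand now [-13.9 147.   86.8] t 5.8 F stand [-0.6  7.7 -2.7] ty -30.6 q [-0.02  0.84  0.43  1.64 -0.46  0.75  0.09]
cm [ 0.02 -0.9   0.08] world [ 0.62  -0.17   0.086]
spin 0.4
```

Request:
{"method": "step_arm", "body": {
  "translation": [
    [0,-0.3,0],
    [0,-0.5,0],
    [0,-0.5,0],
    [0,-0.5,0]
  ],
  "spin": [0,0,0,0]
}}

```text
time: 6.3
ee_pos: [0.6276, -0.1747, 0.0876]
orientation: [0.869, 0.495, 0.004, 0.007]
wrist_force: [15.1, -8.0, -9.0]
width: 0.0856
grasp_force: 8.3
```

```bash
python3 go.py s -.014 .147 .086 -31
```

```text
stand now [-13.8 147.1  87.6] t 6.3 F stand [-1.  17.1 -9. ] ty -30.7 q [-0.02  0.84  0.43  1.65 -0.47  0.74  0.09]
cm [ 0.02 -0.01  0.16] world [ 0.628 -0.175  0.086]
spin 0.3
```

It's firmly against the stop: 17 N with no further motion. Next I'll back off, lift and turn.

Request:
{"method": "step_arm", "body": {
  "translation": [
    [0,1.5,0],
    [0,3,0],
    [0,3,-3],
    [0,3,-8],
    [4,3,-13],
    [8,3,-16],
    [12,3,-16],
    [16,2,-16]
  ],
  "spin": [0,0,0,0,-10,-20,-30,-40]
}}

```text
time: 7.3
ee_pos: [0.7189, -0.0423, 0.2462]
orientation: [0.645, 0.764, -0.001, -0.001]
wrist_force: [0.7, 0.5, -0.8]
width: 0.0855
grasp_force: 0.0
```

```bash
python3 go.py s -.160 .10 .25 59
```

```text
stand now [-174.3  157.2  246.2] t 7.3 F stand [-0.8  0.3 -0.8] ty 9.7 q [-0.14  0.75  0.33  1.27 -0.24  1.16  0.37]
cm [ 2.64 -5.27 -0.37] world [ 0.663 -0.025  0.25 ]
spin -49.3
```

Request:
{"method": "step_arm", "body": {
  "translation": [
    [0.5,-1,0],
    [1,-2,0],
    [1.5,-3,0],
    [2,-4,0],
    [2.6,-5.3,0],
    [2.6,-5.3,0]
  ],
  "spin": [-10,-20,-30,-40,-49,-49]
}}

```text
time: 8.05
ee_pos: [0.6611, -0.0257, 0.246]
orientation: [0.273, 0.962, -0.0, -0.001]
wrist_force: [-0.3, 0.5, 0.2]
width: 0.0854
grasp_force: 0.0
```

```bash
python3 go.py s -.150 0 .21 59; python3 go.py s -.122 0 .175 59
```

```text
stand now [-158.8   99.1  246. ] t 8.05 F stand [-0.3 -0.5  0.2] ty 58.3 q [-0.06  0.64  0.11  1.46 -0.07  1.05  1.08]
cm [ 9.89 -0.99  3.63] world [0.572 0.018 0.21 ]
spin -0.7
stand now [-158.8   99.1  246. ] t 8.05 F stand [-0.3 -0.5  0.2] ty 58.3 q [-0.06  0.64  0.11  1.46 -0.07  1.05  1.08]
cm [ 9.85 -3.79  7.13] world [ 0.557 -0.006  0.175]
spin -0.7
```

Request:
{"method": "step_arm", "body": {
  "translation": [
    [3,-0.3,1],
    [6,-0.6,2],
    [9,-1,3],
    [9.9,-1,3.6],
    [9.9,-1,3.6]
  ],
  "spin": [-1,-1,-1,-1,-1]
}}

```text
time: 8.68
ee_pos: [0.5736, 0.0175, 0.2101]
orientation: [0.264, 0.964, -0.0, -0.0]
wrist_force: [-0.4, 0.1, 0.5]
width: 0.0853
grasp_force: 0.0
```

```bash
python3 go.py s -.122 0 .180 59; python3 - <<'E'
from fit import *
p,d=ctrl.camera("side");cv2.imwrite("pics/d.png",cv2.resize(p[60:280,200:460,::-1],None,fx=2.6,fy=2.6))
E
```

```text
stand now [-150.7    1.8  210.1] t 8.68 F stand [ 0.1 -0.5  0.5] ty 59.3 q [-0.14  0.54  0.1   1.76 -0.07  0.84  1.02]
cm [ 0.2  -2.87  3.01] world [ 0.557 -0.006  0.18 ]
spin 0.3
```

View pics/d.png

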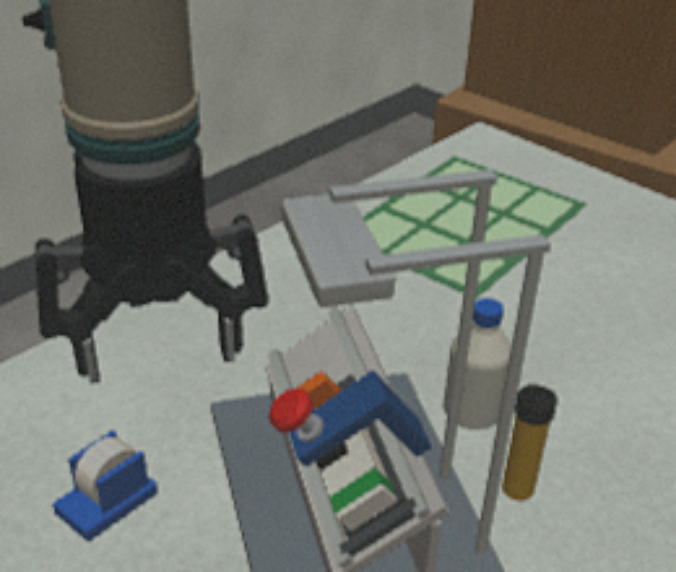

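The arm is left of the lamp and the near finger's tip at crop (232,358) lies outboard of the red head at (292,410). The finger linkage is about 70 mm wide just below lamp height. I'll therefore come in along the bed's normal, aiming slightly low on the head.

Request:
{"method": "step_arm", "body": {
  "translation": [
    [0.1,-0.3,1.5],
    [0.2,-0.8,3],
    [0.2,-1.5,4],
    [0.2,-1.8,4.4],
    [0.2,-1.8,4.4]
  ],
  "spin": [0,0,0,0,0]
}}

```text
time: 9.35
ee_pos: [0.5626, 0.0024, 0.1663]
orientation: [0.265, 0.964, -0.0, 0.0]
wrist_force: [0.3, -0.2, 0.8]
width: 0.0855
grasp_force: 0.0
```

```bash
python3 go.py s -.124 0 .154 59; python3 - <<'E'
from fit import *
p,d=ctrl.camera("side");cv2.imwrite("pics/e.png",cv2.resize(p[110:250,230:390,::-1],None,fx=4,fy=4))
E
```

```text
stand now [-132.2    0.2  166.3] t 9.35 F stand [0.  0.4 0.8] ty 59.3 q [-0.11  0.59  0.09  1.83 -0.07  0.72  1.05]
cm [ 0.02 -0.82  1.23] world [ 0.558 -0.005  0.154]
spin 0.3
```

View pics/e.png

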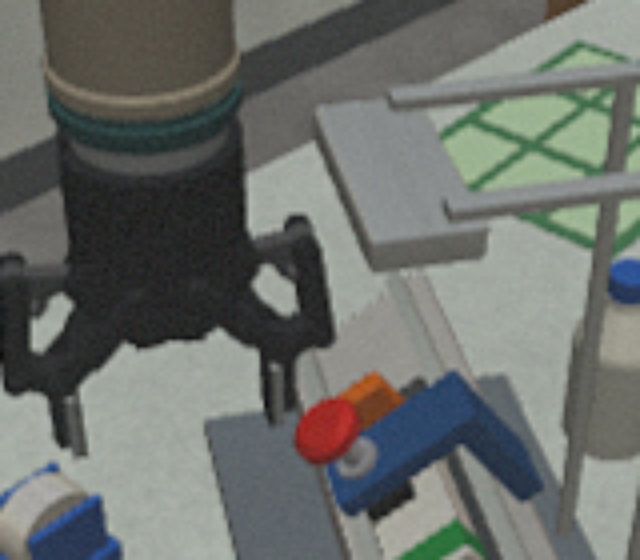

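The tip's lower outer corner is at crop (290,418) and the head's centre is near (320,430). I'll compare these with the model before going in.

```bash
python3 - <<'E'
from fit import *
x=np.load("x.npy")
P=[[-.132+d,y,.1793] for d in(.043,.050,.056) for y in(-.011,.011)]+[[-.0631,0,.1701]]
print((proj("side",T(x,P))-[229.5,109.5])*4)
b=(proj("side",T(x,head))-[229.5,109.5])*4;print(b.min(0),b.max(0))
print((proj("side",T(x,[[-.053,.052,.313],[-.053,-.058,.313],[-.053,-.058,.294]]))-[229.5,109.5])*4)
E
```

```text
[[269.95647109 429.97124756]
 [260.81130845 400.19348878]
 [284.50161987 427.62927951]
 [275.04626734 397.96241359]
 [296.92277047 425.62930423]
 [287.20354066 396.05697844]
 [318.44865272 420.77904748]]
[296.48138826 398.0382109 ] [364.24193444 466.44968417]
[[311.69473079 105.30398855]
 [373.27416362 242.28781637]
 [372.5540982  281.05120377]]
```

The model agrees with the picture, so I'll move in to contact.

Request:
{"method": "step_arm", "body": {
  "translation": [
    [0,-0.3,0.4],
    [0,-0.55,0.8],
    [0,-0.8,1.2],
    [0,-1.0,1.5],
    [0,-1.0,1.5]
  ],
  "spin": [0,0,0,0,0]
}}

```text
time: 10.02
ee_pos: [0.5571, -0.0057, 0.1511]
orientation: [0.264, 0.964, 0.0, -0.0]
wrist_force: [0.6, 0.5, 0.3]
width: 0.0852
grasp_force: 0.0
```

```bash
python3 go.py s -.124 0 .154 59
```

```text
stand now [-122.4   -0.4  151.1] t 10.03 F stand [-0.8  0.3  0.3] ty 59.4 q [-0.1   0.6   0.08  1.86 -0.08  0.68  1.07]
cm [-0.04  0.16 -0.29] world [ 0.558 -0.005  0.154]
spin 0.4
```

Nothing touched yet, so I'll go on 5 mm.

Request:
{"method": "step_arm", "body": {
  "translation": [
    [0,-0.15,0.2],
    [0,-0.3,0.4],
    [0,-0.3,0.4]
  ],
  "spin": [0,0,0]
}}

```text
time: 10.4
ee_pos: [0.5561, -0.0077, 0.1476]
orientation: [0.264, 0.965, 0.0, 0.0]
wrist_force: [0.5, 1.7, 3.7]
width: 0.0855
grasp_force: 2.4
```

```bash
python3 go.py s -.124 0 .154 59
```

```text
stand now [-120.1   -0.2  147.6] t 10.4 F stand [-1.7 -0.5  3.7] ty 59.4 q [-0.09  0.61  0.08  1.87 -0.08  0.67  1.07]
cm [-0.02  0.39 -0.64] world [ 0.558 -0.005  0.154]
spin 0.4
```

Contact: about 4 N along the head's axis, which matches the spring preload. Now I'll press.

Request:
{"method": "step_arm", "body": {
  "translation": [
    [0,-0.2,0.3],
    [0,-0.4,0.6],
    [0,-0.6,0.85],
    [0,-0.8,1.15],
    [0,-0.8,1.15]
  ],
  "spin": [0,0,0,0,0]
}}

```text
time: 11.02
ee_pos: [0.5522, -0.0142, 0.1365]
orientation: [0.264, 0.965, 0.001, 0.0]
wrist_force: [0.2, 3.2, 8.7]
width: 0.0853
grasp_force: 4.7
```

```bash
python3 go.py s -.110 0 .133 59
```

```text
stand now [-112.5   -0.2  136.5] t 11.03 F stand [-2.8 -1.5  8.7] ty 59.4 q [-0.08  0.62  0.08  1.89 -0.08  0.64  1.09]
cm [-0.02 -0.25  0.35] world [ 0.551 -0.017  0.133]
spin 0.4
```

Request:
{"method": "step_arm", "body": {
  "translation": [
    [0,-0.15,0.2],
    [0,-0.3,0.45],
    [0,-0.45,0.65],
    [0,-0.45,0.65]
  ],
  "spin": [0,0,0,0]
}}

```text
time: 11.52
ee_pos: [0.5539, -0.0142, 0.1324]
orientation: [0.262, 0.965, 0.004, 0.004]
wrist_force: [3.8, 7.2, 6.0]
width: 0.0854
grasp_force: 6.2
```

```bash
python3 go.py s -.110 0 .133 59
```

```text
stand now [-113.4    1.2  132.4] t 11.53 F stand [-8.2 -0.5  6. ] ty 59.6 q [-0.07  0.62  0.07  1.89 -0.08  0.62  1.09]
cm [ 0.13 -0.34 -0.07] world [ 0.551 -0.017  0.133]
spin 0.6
```

The x motion stalled at -113 mm and tangential force is building, which suggests the gripper or arm is touching something. I'll use the last picture to find out.

```bash
python3 - <<'E'
from fit import *
p,d=ctrl.camera("side");np.savez("s_press.npz",p=p,d=d);cv2.imwrite("pics/f.png",cv2.resize(p[115:250,250:400,::-1],None,fx=4.4,fy=4.4,interpolation=cv2.INTER_CUBIC))
E
```

```text
(no output)
```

View pics/f.png

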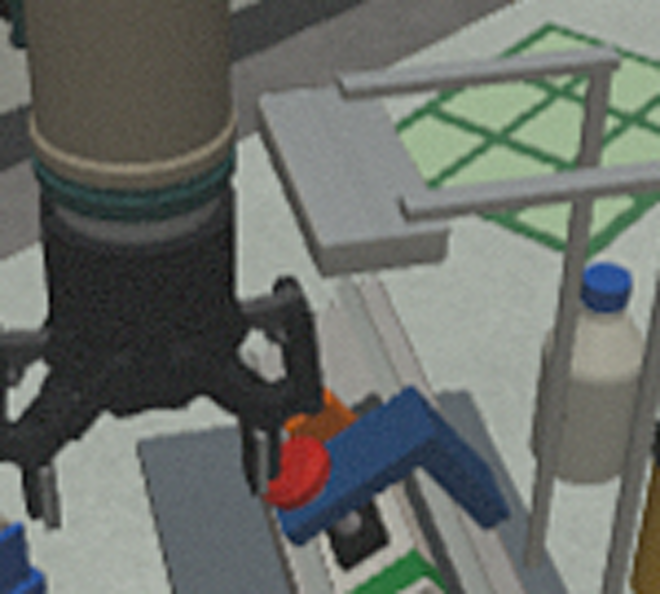

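The tip at crop (262,490) has slid off the low rim of the head, so its working edge sits about 6 mm further inboard than I assumed. The lamp is still clear. I'll back out sideways, then come in parallel to the flat and land about 8 mm further uphill.

Request:
{"method": "step_arm", "body": {
  "translation": [
    [0,1.2,0],
    [0,2.4,0],
    [0,3.3,0],
    [0,3.3,-0.4],
    [0,3.3,-0.8],
    [0,3.3,-0.8]
  ],
  "spin": [0,0,0,0,0,0]
}}

```text
time: 12.32
ee_pos: [0.566, 0.0086, 0.1376]
orientation: [0.264, 0.964, -0.0, 0.0]
wrist_force: [0.5, -0.2, 0.9]
width: 0.0852
grasp_force: 0.0
```

```bash
python3 go.py s -.1153 0 .1546 59
```

```text
stand now [-139.2   -0.2  137.6] t 12.32 F stand [-0.1  0.5  0.9] ty 59.3 q [-0.12  0.63  0.08  1.85 -0.08  0.67  1.05]
cm [-0.  -2.4 -1.7] world [ 0.554 -0.012  0.155]
spin 0.3
```

Request:
{"method": "step_arm", "body": {
  "translation": [
    [0,-0.6,-0.5],
    [0,-1.2,-1.0],
    [0,-1.8,-1.4],
    [0,-2.4,-1.7],
    [0,-2.4,-1.7]
  ],
  "spin": [0,0,0,0,0]
}}

```text
time: 12.95
ee_pos: [0.5542, -0.0115, 0.155]
orientation: [0.264, 0.964, 0.0, 0.001]
wrist_force: [-0.3, 0.9, 4.3]
width: 0.0851
grasp_force: 1.8
```

```bash
python3 go.py s -.1153 0 .1546 59
```

```text
stand now [-1.159e+02  1.000e-01  1.550e+02] t 12.95 F stand [-0.6 -0.7  4.3] ty 59.4 q [-0.09  0.59  0.08  1.87 -0.07  0.68  1.08]
cm [ 0.01 -0.06  0.04] world [ 0.554 -0.012  0.155]
spin 0.4
```

Contact on the flat. Pressing again.

Request:
{"method": "step_arm", "body": {
  "translation": [
    [0,-0.2,0.3],
    [0,-0.4,0.6],
    [0,-0.6,0.85],
    [0,-0.8,1.15],
    [0,-0.8,1.15]
  ],
  "spin": [0,0,0,0,0]
}}

```text
time: 13.58
ee_pos: [0.5504, -0.0181, 0.1435]
orientation: [0.264, 0.965, 0.0, 0.001]
wrist_force: [-0.3, 2.2, 10.4]
width: 0.0852
grasp_force: 4.2
```

```bash
python3 go.py s -.1050 0 .139 59
```

```text
stand now [-108.3    0.2  143.5] t 13.57 F stand [-1.8 -1.4 10.4] ty 59.4 q [-0.07  0.6   0.08  1.89 -0.08  0.65  1.09]
cm [ 0.02 -0.33  0.45] world [ 0.548 -0.021  0.139]
spin 0.4
```

Request:
{"method": "step_arm", "body": {
  "translation": [
    [0,-0.2,0.2],
    [0,-0.4,0.4],
    [0,-0.5,0.55],
    [0,-0.5,0.55]
  ],
  "spin": [0,0,0,0]
}}

```text
time: 14.08
ee_pos: [0.5491, -0.0203, 0.1397]
orientation: [0.263, 0.965, 0.002, 0.002]
wrist_force: [-0.2, 5.3, 19.4]
width: 0.0854
grasp_force: 9.4
```

```bash
python3 go.py s -.1050 0 .139 59
```

```text
stand now [-105.7    0.3  139.7] t 14.07 F stand [-4.4 -2.9 19.4] ty 59.5 q [-0.06  0.61  0.08  1.89 -0.08  0.64  1.1 ]
cm [ 0.03 -0.07  0.07] world [ 0.548 -0.021  0.139]
spin 0.5
```

18 N along the axis, above the 11 N the spring gives at the stop, and 18.4 mm of travel: the plunger is down. Holding.

Request:
{"method": "step_arm", "body": {
  "translation": [
    [0,-0.1,0.1],
    [0,-0.1,0.1],
    [0,-0.1,0.1],
    [0,-0.1,0.1],
    [0,-0.1,0.1],
    [0,-0.1,0.1],
    [0,-0.1,0.1],
    [0,-0.1,0.1]
  ],
  "spin": [0,0,0,0,0,0,0,0]
}}

```text
time: 15.08
ee_pos: [0.5491, -0.0204, 0.1396]
orientation: [0.263, 0.965, 0.002, 0.002]
wrist_force: [-2.0, 7.4, 26.1]
width: 0.0855
grasp_force: 12.3
```

```bash
python3 go.py s -.1159 0 .155 59
```

```text
stand now [-105.7    0.3  139.6] t 15.07 F stand [-5.3 -5.5 26.1] ty 59.5 q [-0.06  0.61  0.08  1.9  -0.08  0.64  1.1 ]
cm [ 0.02  1.03 -1.54] world [ 0.554 -0.011  0.155]
spin 0.5
```

Request:
{"method": "step_arm", "body": {
  "translation": [
    [0,0.4,-0.55],
    [0,0.8,-1.1],
    [0,1.2,-1.6],
    [0,1.5,-2.0],
    [0,2.5,-1.6],
    [0,4.5,-1.2],
    [0,7,-1.2],
    [0,9,-3]
  ],
  "spin": [0,0,0,0,0,0,0,0]
}}

```text
time: 16.08
ee_pos: [0.592, 0.0567, 0.1642]
orientation: [0.263, 0.965, -0.0, -0.002]
wrist_force: [0.2, 0.1, 1.2]
width: 0.0853
grasp_force: 0.0
```

```bash
python3 go.py s -.22 0 .2 59; python3 - <<'E'
from fit import *
x=np.load("x.npy")
for n in("side","top"):
    p,d=ctrl.camera(n);W=cloud(n,p,d);h=cv2.cvtColor(p,cv2.COLOR_RGB2HSV);v,u=np.mgrid[:400,:640]
    for nm,lo,hi in(("orange",5,14),("red",174,183)):
        H=np.where(h[...,0]<5,h[...,0]+180,h[...,0]);mk=(H>=lo)&(H<=hi)&(h[...,1]>150)&(h[...,2]>70)&(u>280)&(u<370)&(v>130)&(v<250)
        if mk.sum():print(n,nm,mk.sum(),u[mk].min(),v[mk].min(),u[mk].max(),v[mk].max(),np.median(W[mk],0).round(4))
    cv2.imwrite(f"pics/end_{n}.png",p[:,:,::-1])
E
```

```text
stand now [-193.8   -2.7  164.2] t 16.07 F stand [-0.2  0.1  1.2] ty 59.5 q [-0.2   0.63  0.09  1.74 -0.08  0.77  0.97]
cm [-0.27  2.61 -3.59] world [0.608 0.078 0.2  ]
spin 0.5
side orange 107 314 203 330 216 [ 0.5672 -0.1368  0.1113]
side red 190 304 210 319 225 [ 0.5179 -0.055   0.1701]
top orange 120 335 171 352 184 [ 0.5728 -0.1444  0.1119]
top red 51 292 191 301 203 [ 0.5314 -0.0524  0.1667]
```

The head is back at its starting height. The handle has moved 53 mm from its start at about 17 mm, so it is at about 70 mm, which is home. Let the arm come to rest, then hand in.

Request:
{"method": "step_arm", "body": {
  "translation": [
    [0,0,0],
    [0,0,0],
    [0,0,0],
    [0,0,0]
  ],
  "spin": [0,0,0,0]
}}

```text
time: 16.68
ee_pos: [0.5924, 0.0537, 0.1661]
orientation: [0.264, 0.964, -0.0, -0.0]
wrist_force: [-0.6, -0.2, -0.1]
width: 0.085
grasp_force: 0.0
```

```bash
python3 -c "
from bench import ctrl
print(ctrl.observe()['wrist_force'],ctrl.job_done())"
```

```text
the job is handed in; nothing more can be done
[-0.55269347 -0.23209277 -0.13523835] None
```

The job is handed in at about 17 s, with no verdict returned: the carriage is home (about 70 mm), the plunger was held at its stop for about 1 s on the second press (the first slipped off the rim) and has risen again, and the arm is clear without having gone near the bottle, tube or tape.

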